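# Hang the tinned busbar link on the hook that already holds the copper one

### The job

Take the silver tinned busbar link out of the green slotted holder and hang it by its upper bolt slot on the hook that already carries the narrow copper link, in front of that link, so that both hang freely behind the hook's red end cap. The hook is stiff and may point a little off to one side, so feel your way on gently: do not jab or lean on the hook or rack, do not drop the link on it or press the copper link hard, never let the copper link come off, and leave everything else as it is.

Things in the scene. Friction and masses are not known exactly. Their poses are not given: they have to be found in the camera images.
- tinned: the silver link to hang: flat bar 10 mm thick (x) x 56 wide (y) x 120 long (z), 0.46 to 0.6 kg, standing upright on its end in the holder with its lower 42 mm in a slot. Origin: centre of its lower end face; z runs up its length. Two oblong bolt slots, each 11 wide x 24 tall, pass through it along x on its middle line: the upper one from z = 84 to 108 mm, the lower one from 12 to 36 mm
- tinned_slot (a point): middle of the top edge of the tinned link's upper slot (108 mm above the link's origin, 12 mm below its top end), at mid thickness: the place that rests on the hook's arm. Axes as the link's
- first: the copper link that already hangs on the hook: flat bar 14 thick (x) x 34 wide (y) x 130 long (z), about 0.4 kg, hanging loosely. Origin: middle of the top edge of its upper slot, at mid thickness, where it rests on the hook's arm, 203 mm high and 12 mm below its top end; z up. Its upper slot is wide (21.5 mm, 22 tall), so it need not hang in line with the hook
- rack: fixed bench rack of slotted angle: rail 360 mm long, 40 tall, top at 208 mm, between two uprights. Origin: on the table under the middle of the rail's front face; x points into the rail (away from the hooks), y along it, z up. Three equal hooks stand out towards -x at y = 120, 0, -120 mm; the copper link hangs at 120 or -120, a brass one at the other end, the middle hook is empty
- mount_left (a point): root of the hook at the rack's y = +120 mm: on the rail's front face, on the arm's axis, 200 mm high; axes as the rack's. The hook: 6 mm round steel, arm level (its top at 203 mm) and straight for 45 mm from the face, then turned up at about 45 degrees to a red end cap: a disc 8.5 mm across, centred 207.5 mm high, its flat front 56 mm and its back 49 mm from the face
- mount_right (a point): root of the like hook at y = -120 mm. Each hook swivels stiffly about a vertical pin at its root (about 13 N sideways at the cap moves it, it does not yield lengthwise) and stands anywhere within 0.2 rad to either side of straight, its cap up to 11 mm aside. This swivel is not reported: feel for it. The copper link's middle is 23 to 29 mm from the face; a few newtons push it back
- holder: fixed green plastic block 124 (x) x 90 (y) x 50 tall with three slots 13.5 x 60 mm, 42 deep, 36 mm apart along x. Origin: centre of its underside. It holds the tinned link and two copper ones in any order, their widths along its y
- copper_a: bystander: copper link, 10 x 56 x 120 mm, in the holder
- copper_b: bystander: copper link, 10 x 56 x 105 mm, in the holder
- brass: bystander: brass link, 14 x 34 x 130 mm, hanging on another hook of the rack
- breaker3: bystander: white three-pole circuit breaker, 54 mm wide, 84 tall, on the table
- breaker1: bystander: white one-pole circuit breaker, 18 mm wide, 84 tall, on the table
- contactor: bystander: black and grey contactor, 75 x 45 x 82 mm, on the table
- terminal: bystander: blue terminal block, 42 x 60 x 42 mm, on the table
- driver: bystander: screwdriver with a red handle, 190 mm, lying on the table
- tape: bystander: yellow roll of tape, 72 mm across, 19 high, lying on the table

How it is judged:
On the way:
1. the tinned link is lifted clear of the holder (height (world z) of tinned above 0.06 m), for 0.1 s.
At the end, for the whole second after the job is handed in: the tinned link hangs by its upper slot on the arm of the copper link's hook, over 8 mm in front of it, behind its end cap (both slot tops at 203 mm within 3 mm, at most 30 mm apart, the tinned one 12 to 43 mm from the rail face), both upright (0.15 and 0.25 rad), at rest and let go (height (world z) of tinned_slot between 0.2 and 0.206 m and height (world z) of first between 0.2 and 0.206 m and horizontal distance between tinned_slot and first below 0.03 m and x of tinned_slot in the frame of first below -0.008 m and x of tinned_slot in the frame of rack between -0.043 and -0.012 m and angle between tinned's own z axis and vertical below 0.15 rad and angle between first's own z axis and vertical below 0.25 rad and linear speed of each of tinned, first below 0.02 m/s and contact force between the fingers and tinned below 0.1 N); the robot touches nothing.
It fails at once if the tinned link presses on the rack or its hooks with over 25 N (jabbed, leaned on or dropped) (contact force between tinned and rack above 25 N).
It fails at once if the two links press on one another with over 20 N (contact force between tinned and first above 20 N).
It fails at once if the copper link comes off the hook or is lifted by over 8 mm (height (world z) of first below 0.193 m or height (world z) of first above 0.211 m).
It fails at once if the robot itself presses on the copper link or on the rack with over 8 N (contact force between any of the fingers, the arm and first above 8 N or contact force between any of the fingers, the arm and rack above 8 N).
It fails at once if another thing is moved by over 25 mm (distance of any of copper_a, copper_b, brass, breaker3, breaker1, contactor, terminal, driver, tape from where it was at the start of the episode above 0.025 m).
It also fails if it takes over 72 s, if anything falls off the work surface, if the arm or the gripper's body presses on something with over 40 N, if the wrist force passes 120 N, or if a joint passes its speed limit or range.

### The arm

A 6-joint arm with a two-finger parallel gripper is mounted at the origin on the work surface. World frame = base frame: x ahead of the robot, y to its left, z up, the work surface at z = 0. Lengths are in m, angles in rad, forces in N, time in s.
With the tool pointing down it reaches from about 0.35 to 0.875 m from the base axis. Payload 4.2 kg.
Tool frame: the origin (TCP) lies on the centre line of the jaws, within the pads' length; the fingertips stand 14 mm ahead of it and the grasp point (between the pads) lies 5 mm behind it; z points along the fingers, y is the line along which they close (so a half turn about z gives the same grasp; the last joint's range is limited). The gripper opens to 85 mm and grips with 20 to 120 N. Pads are 22 mm wide; open, the fingers measure 114 mm over their backs; the gripper's body (76 mm by 85 mm) begins 54 mm behind the grasp point. The pads swing forward as they close: fully open they stand 13 mm farther back than shut.
Start: joints at [1.592, 0.385, 0.008, 0, -1.194, -0.259], TCP at [0.147, 0.607, 0.225] pointing down, gripper open.
Joint ranges: [-3.14, 3.14], [-1.21, 2.06], [-1.07, 1.41], [-3.16, 2.05], [-2.99, -0.16], [-3.1, 3.1]. Speed limits (rad/s): [2.79, 2.79, 3.14, 3.14, 3.14, 3.14].

### API

Orientations are given as a unit quaternion [x, y, z, w].
In Python, from rig import manip gives the robot as it stands.
- The arm moves only by the shell command python3 drive.py 'ROWS' [FORCE]. ROWS is one flat JSON list of numbers that holds 1 to 8 rows one after another, with no inner brackets; each row has 7 numbers: a rotation vector rx, ry, rz in rad, then dx, dy, dz in cm, then the opening from 0.0 (shut) to 1.0 (fully open); each row shifts and turns the commanded pose from where the row before left it, along the tool's axes as they then stand; what a row does not reach is not made up. A row lasts 1/10 s, in which the tool goes at most 0.05 m and 0.15 rad, less where a joint would pass 70% of its speed; a pose out of reach is approached as far as the arm can. The fingers move at their own pace and stop on an object; FORCE is the grip in N (left out, the last holds). Time passes only in rows, so rows that do not move let the fingers close. It prints the time, the measured TCP pose, the force, the opening and the grip force at its end. Input that does not fit is refused with a message, and nothing moves.
- manip.read_state(): the state, without advancing time (a new reading comes with each control period).
- manip.read_camera(name): name is "scene" or "top" or "wrist"; returns a dict with "pixels" (480x640x3 uint8, red, green, blue), "fx", "fy", "cx", "cy" (pixels), "world_to_cam" (4x4, takes a point from world to camera coordinates); the wrist camera has in their place "mount" (4x4, takes a point from camera to tool coordinates, whose origin is the TCP and whose axes are the flange's). Camera axes: x right, y down, z forward; pixel columns grow to the right and rows downward; lengths in m; the calibration is good to about 2 mm. A picture is of the moment at which its call begins: read the wrist's pose just before it. There is no depth.
- manip.finish_job(): hands the job in; it is judged then, once.
The state is a dict: "t": time; "joints": joint angles; "dq": joint speeds; "tau": joint torques, N m; "eef_pos": TCP position; "tool_rot": TCP orientation; "wrist_force": force on the tool from outside, world axes, zero at the start; "ft_torque": the same for the moment, N m; "width": opening from 0.0 (shut) to 1.0 (fully open); "gripper_force": force on a finger pad.
Only numpy, scipy, OpenCV 4.12 (cv2) and the standard library are available. Lean on these libraries where they do the work, as an engineer would, in place of code of your own. Each camera call takes 0.05 s, during which the arm holds its last target. There are 200 camera calls.

## Working session

There is one attempt and no reset: what is moved stays moved. The work goes in short steps, Python scripts to look and compute and a shell command to move; the robot and the scene stay as the last step left them, time stands still between calls to the robot, and variables do not carry over. Pictures are saved under pics/ and viewed, at most 10 in all, crops included, and the job is handed in when it is done.

```bash
ls; mkdir -p pics; python3 - <<'E'
from rig import manip
import cv2, numpy as np
s=manip.read_state(); print(s)
for n in("scene","top"):
    c=manip.read_camera(n); cv2.imwrite(f"pics/{n}0.png",c["pixels"][:,:,::-1]); print(n,c["fx"],c["cx"],c["cy"],np.round(c["world_to_cam"],4).tolist())
c=manip.read_camera("wrist");cv2.imwrite("pics/wrist0.png",c["pixels"][:,:,::-1]);print(c["fx"],c["cx"],c["cy"],np.round(c["mount"],4).tolist())
E
```

```text
drive.py
pics
rig.py
{'t': 0.0, 'joints': array([ 1.59162912e+00,  3.85561419e-01,  6.57519132e-03, -5.05184910e-04,
       -1.19401586e+00, -2.58629530e-01]), 'dq': array([-0.00101671, -0.00101627, -0.00015477,  0.00046492,  0.00040426,
        0.00017984]), 'tau': array([ 1.13729220e-03, -3.92290092e+01,  1.88399702e+01,  4.18608919e+00,
       -4.67366845e-03,  1.20809611e-05]), 'eef_pos': array([0.14704831, 0.60681022, 0.22359795]), 'tool_rot': array([ 9.92928222e-01, -1.18710887e-01, -7.88776324e-05,  1.12482841e-03]), 'wrist_force': array([-0.25556655, -0.66449131, -0.27923907]), 'ft_torque': array([-0.02037643,  0.02686839,  0.01214012]), 'gripper_force': 0.0, 'width': 0.998449676396654}
scene 538.770815871531 320.84512316290125 244.69034172331095 [[-0.7977, 0.6029, 0.015, 0.4258], [0.484, 0.6548, -0.5804, -0.1366], [-0.3597, -0.4557, -0.8142, 1.6476], [0.0, 0.0, 0.0, 1.0]]
top 522.4357848184674 319.80090903379016 233.32072689440363 [[0.0073, -0.9999, -0.0098, -0.016], [-0.9954, -0.0063, -0.0951, 0.5249], [0.095, 0.0105, -0.9954, 1.3458], [0.0, 0.0, 0.0, 1.0]]
396.0319907434625 314.6813641996755 242.87594130578253 [[0.0002, -0.9602, -0.2795, 0.0727], [1.0, 0.0003, -0.0002, -0.0003], [0.0003, -0.2795, 0.9602, -0.1497], [0.0, 0.0, 0.0, 1.0]]
```
View pics/scene0.png

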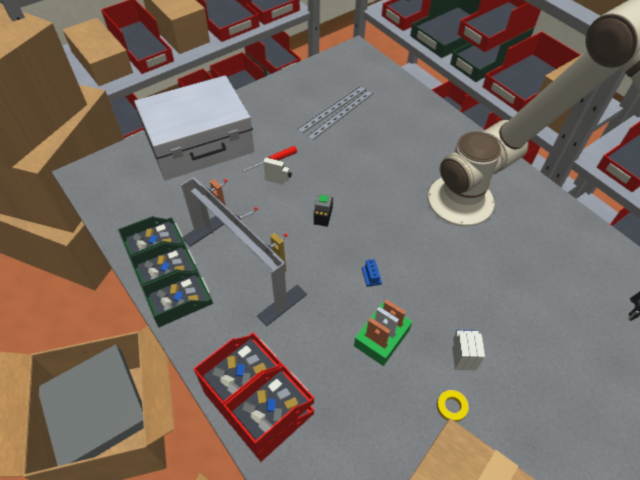

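View pics/top0.png

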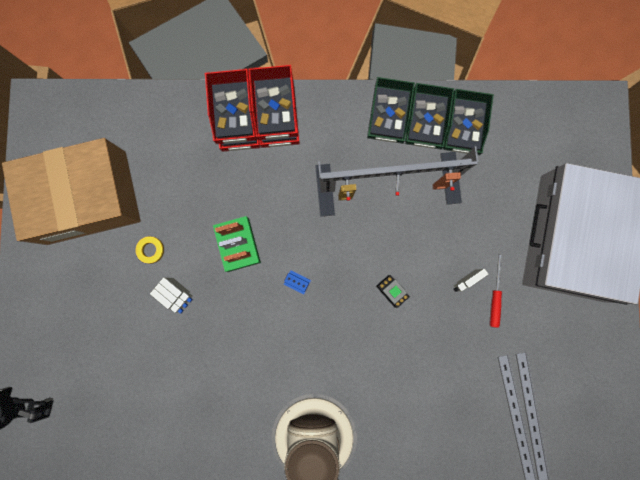

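The scene shows the rack at the back, with the copper link on its world −y hook (top px 450,180) and the brass link at the other end (348,190). The tinned link is in the middle slot of the green holder (top px 232,242).

```bash
cat > h.py <<'E'
from rig import manip
import cv2, numpy as np
from scipy.spatial.transform import Rotation as R
def cam(n,save=None):
    s=manip.read_state(); c=manip.read_camera(n)
    if n=="wrist":
        T=np.eye(4);T[:3,:3]=R.from_quat(s["tool_rot"]).as_matrix();T[:3,3]=s["eef_pos"]
        c["c2w"]=T@c["mount"]
    else: c["c2w"]=np.linalg.inv(c["world_to_cam"])
    c["bgr"]=np.ascontiguousarray(c["pixels"][:,:,::-1]); c["hsv"]=cv2.cvtColor(c["bgr"],cv2.COLOR_BGR2HSV)
    if save: cv2.imwrite(f"pics/{save}.png",c["bgr"])
    return c
def ray(c,uv):
    d=np.array([(uv[0]-c["cx"])/c["fx"],(uv[1]-c["cy"])/c["fy"],1]); return c["c2w"][:3,3],c["c2w"][:3,:3]@d
def onz(c,uv,z):
    o,d=ray(c,uv); return o+d*(z-o[2])/d[2]
def proj(c,p):
    q=np.linalg.inv(c["c2w"])@np.r_[p,1]; return np.array([c["fx"]*q[0]/q[2]+c["cx"],c["fy"]*q[1]/q[2]+c["cy"]])
def tri(L):
    A=np.zeros((3,3));b=np.zeros(3)
    for c,uv in L:
        o,d=ray(c,uv);d=d/np.linalg.norm(d);P=np.eye(3)-np.outer(d,d);A+=P;b+=P@o
    p=np.linalg.solve(A,b); return p,[np.round(proj(c,p)-uv,1) for c,uv in L]
def blobs(c,lo,hi,amin=4,roi=None):
    m=cv2.inRange(c["hsv"],np.array(lo),np.array(hi))
    if roi: k=np.zeros_like(m);x0,y0,x1,y1=roi;k[y0:y1,x0:x1]=1;m=m*k
    n,_,st,ce=cv2.connectedComponentsWithStats(m)
    return [(np.round(ce[i],1).tolist(),st[i].tolist()) for i in range(1,n) if st[i][4]>=amin],m
def delta(tp,Rt):
    """target pos/rot -> world; prints tool-frame rotvec and translation"""
    s=manip.read_state();R0=R.from_quat(s["tool_rot"])
    return (R0.inv()*Rt).as_rotvec().round(4),R0.inv().apply(np.array(tp)-s["eef_pos"]).round(4)
def down(yaw): # tool x along world (cos yaw, sin yaw), z down
    return R.from_euler("z",yaw)*R.from_euler("x",np.pi)
E
python3 - <<'E'
from h import *
t=cam("top");s=cam("scene")
for n,c in(("top",t),("scene",s)):
    b,m=blobs(c,(50,120,80),(75,255,255),300);print(n,"green",b)
    b,m=blobs(c,(3,110,60),(14,255,255),20);print("cop",b)
    b,m=blobs(c,(0,170,120),(4,255,255),2);print("red",b)
b,m=blobs(t,(50,120,80),(75,255,255),300,(190,200,280,290))
r=cv2.minAreaRect(cv2.findNonZero(m));bx=cv2.boxPoints(r);print(r)
W=[onz(t,p,.05)for p in bx];print(np.round(W,4),"mean",np.mean(W,0))
# rail: top edge ends in top view
for p in((319,170),(475,156),(347,190),(450,180),(397,193)): print(p,onz(t,p,.208).round(4))
E
```

```text
top green [([238.3, 245.4], [213, 217, 46, 54, 1049])]
cop [([63.5, 37.0], [0, 0, 130, 79, 8472]), ([315.9, 34.3], [255, 0, 127, 80, 7580]), ([560.0, 40.7], [466, 0, 174, 80, 12470]), ([446.6, 179.9], [433, 172, 28, 17, 257]), ([0.3, 218.1], [0, 206, 2, 29, 42]), ([228.8, 228.1], [216, 223, 27, 11, 175]), ([236.8, 256.0], [225, 252, 25, 9, 123])]
red [([255.9, 102.2], [205, 65, 93, 76, 741]), ([255.0, 104.5], [255, 104, 1, 2, 2]), ([256.0, 116.5], [256, 116, 1, 2, 2]), ([210.0, 119.0], [210, 118, 1, 3, 3]), ([211.4, 126.0], [211, 123, 2, 7, 7]), ([259.4, 143.0], [219, 136, 80, 13, 167]), ([452.0, 188.0], [451, 187, 3, 3, 9]), ([397.0, 193.0], [396, 192, 3, 3, 9]), ([348.0, 198.0], [347, 197, 3, 3, 9]), ([495.8, 308.6], [491, 291, 11, 36, 315])]
scene green [([384.3, 339.1], [356, 317, 56, 42, 725])]
cop [([115.0, 4.0], [103, 0, 25, 9, 25]), ([152.0, 17.6], [136, 0, 25, 35, 77]), ([204.2, 14.0], [196, 0, 13, 31, 63]), ([336.2, 31.6], [319, 11, 35, 41, 853]), ([418.9, 19.1], [411, 12, 18, 14, 27]), ([385.6, 44.2], [364, 21, 45, 45, 864]), ([119.3, 42.7], [107, 26, 24, 35, 84]), ([516.5
[... 3180 characters left out ...]
.1, 387.1], [194, 333, 120, 111, 1070]), ([240.0, 338.0], [239, 338, 3, 1, 3]), ([237.0, 344.5], [236, 344, 3, 2, 6]), ([266.9, 377.7], [266, 377, 3, 3, 7]), ([306.8, 412.3], [297, 406, 17, 13, 50]), ([297.3, 411.4], [296, 411, 4, 2, 7]), ([298.0, 422.2], [297, 421, 3, 3, 6])]
((235.9087371826172, 243.65769958496094), (48.376155853271484, 35.55744552612305), 75.0685806274414)
[[0.5428 0.2649 0.05  ]
 [0.5672 0.1765 0.05  ]
 [0.4466 0.1419 0.05  ]
 [0.4225 0.2297 0.05  ]] mean [0.49475049 0.2032392  0.05      ]
(319, 170) [ 0.6537 -0.0114  0.208 ]
(475, 156) [ 0.6882 -0.3696  0.208 ]
(347, 190) [ 0.6075 -0.0758  0.208 ]
(450, 180) [ 0.632  -0.3114  0.208 ]
(397, 193) [ 0.6012 -0.1901  0.208 ]
```

```bash
python3 - <<'E'
from h import *
t=cam("top");s=cam("scene")
print("cap",tri([(t,(452,188)),(s,(225,180.2))]),"mid",tri([(t,(397,193)),(s,(255.5,207.5))]),tri([(t,(348,198)),(s,(285.5,234.5))]))
print(delta((.49,.2,.31),down(.285)))
E
```

```text
cap (array([ 0.61272619, -0.31484019,  0.20949001]), [array([-0.2,  0.2]), array([-0.2, -0.1])]) mid (array([ 0.60007086, -0.18911345,  0.21198017]), [array([-0.2,  0.2]), array([-0.2, -0.1])]) (array([ 0.58772683, -0.0772382 ,  0.21043334]), [array([-0.4,  0.4]), array([-0.5, -0.1])])
(array([ 5.000e-04,  1.000e-04, -5.229e-01]), array([ 0.4291,  0.3151, -0.0854]))
```

Careful with the scale: shifts go in cm. That gives: 0.036 m is 3.6, 0.026 m is 2.6.

```bash
python3 drive.py '[0,0,0,3.6,2.6,-0.7,1,0,0,0,3.6,2.6,-0.7,1,0,0,0,3.6,2.6,-0.7,1,0,0,0,3.6,2.6,-0.7,1,0,0,0,3.6,2.6,-0.7,1,0,0,0,3.6,2.6,-0.7,1,0,0,0,3.6,2.6,-0.7,1,0,0,0,3.6,2.6,-0.7,1]'
python3 drive.py '[0,0,0,3.6,2.6,-0.7,1,0,0,0,3.6,2.6,-0.7,1,0,0,0,3.6,2.6,-0.7,1,0,0,0,3.6,2.6,-0.7,1,0,0,-0.13,0,0,0,1,0,0,-0.13,0,0,0,1,0,0,-0.13,0,0,0,1,0,0,-0.13,0,0,0,1]'
python3 drive.py '[0,0,0,0,0,0,1,0,0,0,0,0,0,1]'
python3 - <<'E'
from h import *
c=cam("wrist","w1");s=manip.read_state();print(s["eef_pos"],s["joints"],delta((.49,.2,.31),down(.285)),s["wrist_force"])
E
```

```text
t: 1.15
eef_pos: [0.3789, 0.3358, 0.2813]
tool_rot: [0.993, -0.118, 0.0, -0.0]
wrist_force: [0.5, 1.0, 0.8]
width: 0.994
gripper_force: 0.0
t: 1.95
eef_pos: [0.4936, 0.2021, 0.3087]
tool_rot: [0.99, 0.143, -0.0, -0.0]
wrist_force: [0.1, -0.3, 0.3]
width: 0.998
gripper_force: 0.0
t: 2.15
eef_pos: [0.4935, 0.2024, 0.3087]
tool_rot: [0.99, 0.139, 0.0, -0.0]
wrist_force: [-0.1, -0.1, 0.4]
width: 1.0
gripper_force: 0.0
[0.4934902  0.20242892 0.30872151] [ 6.93505223e-01  1.77969400e-01 -7.00595777e-02 -4.35738527e-05
 -1.32275608e+00  1.15726643e+00] (array([-0.   ,  0.   , -0.005]), array([-0.004 ,  0.0014, -0.0013])) [-0.21717349  0.06639083 -0.61026812]
```

View pics/w1.png

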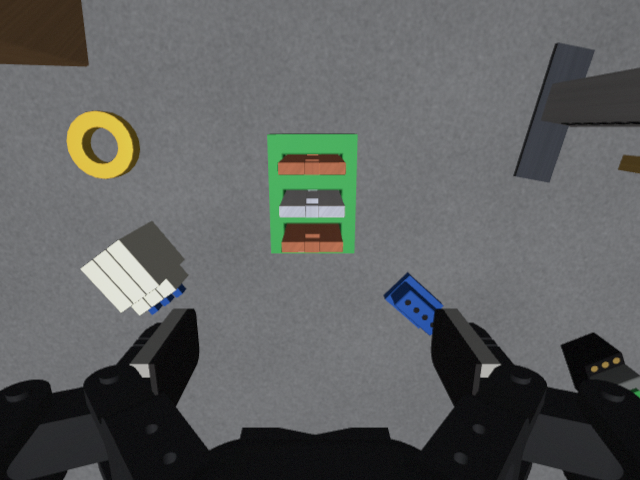

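The wrist view shows the holder near (312,195). The tinned link's bright top face spans about (280–344, 206–217), and a copper link stands on each side of it.

```bash
cat > top.py <<'E'
from h import *
import sys,pickle
c=cam("wrist")
roi=eval(sys.argv[1])
b,m=blobs(c,(100,0,140),(135,60,255),30,roi)
x0,y0,x1,y1=roi
pts=cv2.findNonZero(m);r=cv2.minAreaRect(pts);print(b,r)
W=np.array([onz(c,p,.128)for p in cv2.boxPoints(r)]);print(W.round(4).tolist())
print("c@.128",onz(c,r[0],.128).round(4))
L=pickle.load(open("v.p","rb")) if len(sys.argv)>2 else []
c={k:c[k] for k in("c2w","fx","fy","cx","cy")}
L.append((c,r[0]));pickle.dump(L,open("v.p","wb"))
if len(L)>1:print(tri(L))
E
python3 - <<'E'
from h import *
im=cv2.imread("pics/w1.png");h=cv2.cvtColor(im,cv2.COLOR_BGR2HSV)
print(h[212,290],h[212,340],h[198,290],h[180,290],h[206:220,300].tolist())
E
python3 top.py '(265,185,360,225)'
python3 drive.py '[0,0,0,-3,0,2,1,0,0,0,-3,0,2,1,0,0,0,0,0,0,1]'
```

```text
[115  22 201] [114  25 203] [ 0  3 76] [ 66 146 176] [[112, 16, 172], [113, 21, 202], [114, 24, 205], [112, 23, 207], [113, 22, 207], [114, 23, 208], [114, 23, 207], [114, 24, 203], [113, 23, 202], [113, 23, 204], [114, 19, 200], [69, 70, 179], [66, 146, 176], [66, 147, 174]]
[([311.7, 200.5], [306, 198, 12, 6, 70]), ([311.6, 211.0], [280, 206, 65, 11, 704])] ((312.0, 207.0), (18.0, 64.0), 90.0)
[[0.5007, 0.2343, 0.128], [0.5156, 0.1826, 0.128], [0.5008, 0.178, 0.128], [0.4858, 0.2304, 0.128]]
c@.128 [0.5008 0.2063 0.128 ]
t: 2.55
eef_pos: [0.4309, 0.183, 0.2653]
tool_rot: [0.99, 0.14, -0.004, 0.002]
wrist_force: [1.2, -0.0, 0.8]
width: 1.001
gripper_force: 0.0
```

```bash
sed -i 's/^x0,y0.*/n,l,st,_=cv2.connectedComponentsWithStats(m);m=(l==1+st[1:,4].argmax()).astype(np.uint8)/' top.py
python3 - <<'E'
from h import *
import pickle
L=pickle.load(open("v.p","rb"));L=[(L[0][0],(311.8,211))];pickle.dump(L,open("v.p","wb"));print(onz(*L[0],.128))
c=cam("wrist","w2");m=blobs(c,(100,0,140),(135,60,255),200);print(m[0])
m=blobs(c,(50,120,80),(75,255,255),300);print(m[0])
E
```

```text
[0.4974127  0.20555558 0.128     ]
[([308.7, 129.9], [269, 123, 80, 14, 1036])]
[([310.1, 123.3], [257, 52, 106, 146, 9501])]
```

```bash
python3 top.py '(255,110,360,150)' 1; python3 -c "
from h import *
print(manip.read_state()['eef_pos'],delta((.4975,.2055,.19),down(.28)))"
```

```text
[([309.8, 135.5], [271, 129, 79, 14, 1071])] ((310.0, 135.5), (13.0, 78.0), 90.0)
[[0.4941, 0.2332, 0.128], [0.5093, 0.1806, 0.128], [0.5009, 0.1779, 0.128], [0.4855, 0.231, 0.128]]
c@.128 [0.4975 0.2057 0.128 ]
(array([0.49749725, 0.20563767, 0.12851014]), [array([-0.1,  0. ]), array([ 0.1, -0. ])])
[0.43575899 0.18560791 0.26905767] (array([ 0.0003, -0.0007,  0.0021]), array([ 0.0648, -0.0019,  0.0791]))
```

```bash
python3 drive.py '[0,0,0,2.2,0,2.6,1,0,0,0,2.2,-0.1,2.6,1,0,0,0.002,2.1,-0.1,2.7,1,0,0,0,0,0,0,1,0,0,0,0,0,0,1]' 80; python3 -c "
from h import *
cam('wrist','w3')
print(manip.read_state()['eef_pos'],delta((.4975,.2055,.105),down(.281)))"
```

```text
t: 3.15
eef_pos: [0.499, 0.2061, 0.1897]
tool_rot: [0.99, 0.139, 0.0, 0.0]
wrist_force: [0.2, 0.4, -0.4]
width: 1.004
gripper_force: 0.0
[0.49888615 0.20623516 0.19073703] (array([-0.0001, -0.0019, -0.001 ]), array([-0.0017,  0.0003,  0.0857]))
```

```bash
python3 drive.py '[0,0,0,-0.1,0,2.5,1,0,0,0,0,0,2.5,1,0,0,0,0,0,2,1,0,0,0,0,0,1.4,1,0,0,0,0,0,0,1]' 80;python3 drive.py '[0,0,0,0,0,0,0.3,0,0,0,0,0,0,0.3,0,0,0,0,0,0,0.3,0,0,0,0,0,0,0.3,0,0,0,0,0,0,0.3,0,0,0,0,0,0,0.3]'
```

```text
t: 3.7
eef_pos: [0.4964, 0.2053, 0.1058]
tool_rot: [0.99, 0.14, -0.0, 0.0]
wrist_force: [0.0, -0.9, 0.6]
width: 1.003
gripper_force: 0.0
t: 4.3
eef_pos: [0.4985, 0.2066, 0.1084]
tool_rot: [0.99, 0.14, 0.003, -0.001]
wrist_force: [-0.9, 0.2, 6.4]
width: 0.624
gripper_force: 82.4
```

Scaled: -0.03 m is -3, -0.02 m is -2.

```bash
python3 drive.py '[0,0,0,0,0,-1,0.3,0,0,0,0,0,-2,0.3,0,0,0,0,0,-3,0.3,0,0,0,0,0,-3,0.3,0,0,0,0,0,-2,0.3,0,0,0,0,0,0,0.3]' 110; python3 -c "
from h import *
cam('wrist','w4')
print(manip.read_state()['eef_pos'],delta((.50,-.27,.25),down(.1)))"
```

```text
t: 4.9
eef_pos: [0.4976, 0.206, 0.2184]
tool_rot: [0.99, 0.14, 0.002, -0.001]
wrist_force: [0.4, 0.1, -5.3]
width: 0.606
gripper_force: 116.1
[0.49645481 0.20556882 0.2160807 ] (array([-0.0017, -0.0008,  0.1796]), array([-0.1278,  0.458 , -0.0348]))
```

View pics/w4.png

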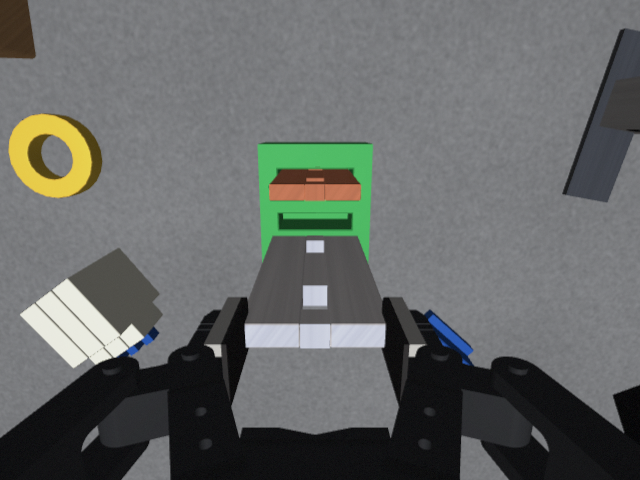

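The link is held square between the pads. Its top face spans about (246–385, 324–347) and the upper slot shows at (315,295). Next I carry it to in front of the rack.

```bash
python3 drive.py '[0,0,0,-1.3,4.6,-0.4,0.3,0,0,0,-1.3,4.6,-0.4,0.3,0,0,0,-1.3,4.6,-0.4,0.3,0,0,0,-1.3,4.6,-0.4,0.3,0,0,0,-1.3,4.6,-0.4,0.3,0,0,0,-1.3,4.6,-0.4,0.3,0,0,0,-1.3,4.6,-0.4,0.3,0,0,0,-1.3,4.6,-0.4,0.3]' 110
python3 drive.py '[0,0,0,-1.2,4.5,-0.2,0.3,0,0,0,-1.2,4.5,0,0.3,0,0,0.06,0,0,0,0.3,0,0,0.06,0,0,0,0.3,0,0,0.06,0,0,0,0.3,0,0,0,0,0,0,0.3,0,0,0,0,0,0,0.3]'; python3 -c "
from h import *
cam('wrist','w5')
print(manip.read_state()['eef_pos'],manip.read_state()['joints'],delta((.535,-.318,.24),down(.096)))"
```

```text
t: 5.75
eef_pos: [0.4966, -0.1783, 0.2451]
tool_rot: [0.99, 0.139, -0.002, -0.001]
wrist_force: [1.2, 0.2, -5.6]
width: 0.604
gripper_force: 116.7
t: 6.45
eef_pos: [0.4995, -0.2696, 0.2477]
tool_rot: [0.999, 0.051, -0.002, -0.001]
wrist_force: [0.3, 0.6, -6.2]
width: 0.601
gripper_force: 117.4
[ 0.49981678 -0.26965417  0.24822594] [-2.09859181e-01  2.73267787e-01 -9.51762997e-02 -6.50436803e-04
 -1.20525763e+00  1.88210827e+00] (array([-0.0015,  0.0026,  0.0052]), array([0.0301, 0.0517, 0.0081]))
```

View pics/w5.png

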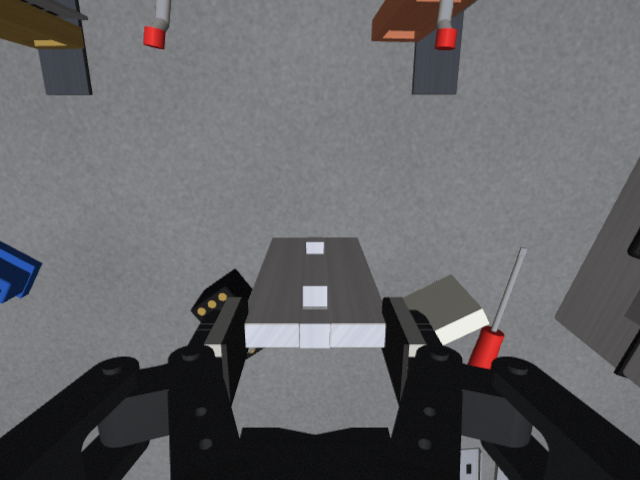

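Here the red cap of the copper link's hook is at (446,38), with the copper link behind it. The held link is unchanged.

```bash
cat > cap.py <<'E'
from h import *
import sys,pickle
c=cam("wrist",sys.argv[1])
for b in (blobs(c,(0,180,110),(4,255,255),60)[0]+blobs(c,(175,180,110),(180,255,255),60)[0]): print(b,onz(c,b[0],.2075).round(4))
T=c["mount"];
m=blobs(c,(100,0,140),(140,60,255),300,(200,300,430,360))[1]
x,y,w,h=cv2.boundingRect(m);print("link top bbox",x,y,w,h)
cols=np.nonzero(m[328])[0];print("row328",cols.min(),cols.max(),m[y:y+h].sum(1).tolist()[:3])
print(manip.read_state()["eef_pos"].round(4),manip.read_state()["tool_rot"].round(4),manip.read_state()["wrist_force"].round(2))
E
python3 cap.py w6; python3 - <<'E'
from h import *
im=cv2.imread("pics/w5.png");h=cv2.cvtColor(im,cv2.COLOR_BGR2HSV);print(h[38,446],h[38,440],h[46,446],h[330,300])
E
```

```text
([153.5, 37.7], [145, 28, 19, 21, 324]) [ 0.6023 -0.1889  0.2075]
([445.4, 38.8], [435, 30, 21, 19, 340]) [ 0.6147 -0.3152  0.2075]
([486.6, 350.2], [471, 332, 32, 37, 716]) [ 0.4659 -0.3672  0.2075]
link top bbox 245 300 141 60
row328 245 384 [6120, 6120, 6120]
[ 0.5001 -0.2697  0.2487] [ 9.987e-01  5.060e-02 -9.000e-04 -5.000e-04] [ 0.67 -0.58 -5.37]
[  1 193 229] [  1 205 177] [  1 200 162] [115  21 215]
```

```bash
python3 drive.py '[0,0,0,1.2,1.7,0,0.3,0,0,0,1.2,1.7,0,0.3,0,0,0,1.1,1.6,0,0.3,0,0,0,0,0,0,0.3,0,0,0,0,0,0,0.3]'; python3 cap.py w7
```

```text
t: 7.05
eef_pos: [0.5399, -0.3161, 0.2487]
tool_rot: [0.999, 0.05, -0.001, -0.001]
wrist_force: [-0.6, 0.3, -5.8]
width: 0.602
gripper_force: 117.6
([52.4, 124.0], [44, 115, 18, 18, 278]) [ 0.6016 -0.1883  0.2075]
([328.0, 124.8], [319, 117, 19, 16, 258]) [ 0.614  -0.315   0.2075]
link top bbox 245 300 141 60
row328 245 384 [6120, 6120, 6120]
[ 0.5398 -0.3159  0.249 ] [ 9.987e-01  5.020e-02 -8.000e-04 -5.000e-04] [-0.15  0.29 -5.76]
```

View pics/w7.png

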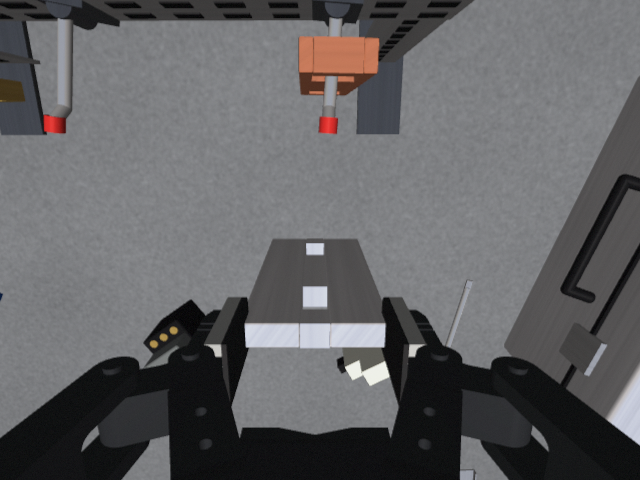

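The cap is at (328,125). The arm runs up behind it to a root near (336,12), and the copper link's top face spans (300–378, 37–75). I'll enlarge the hook region.

```bash
python3 -c "
import cv2
im=cv2.imread('pics/w7.png')[0:145,270:400];cv2.imwrite('pics/c7.png',cv2.resize(im,None,fx=4,fy=4,interpolation=cv2.INTER_CUBIC))"
```

```text
(no output)
```

View pics/c7.png

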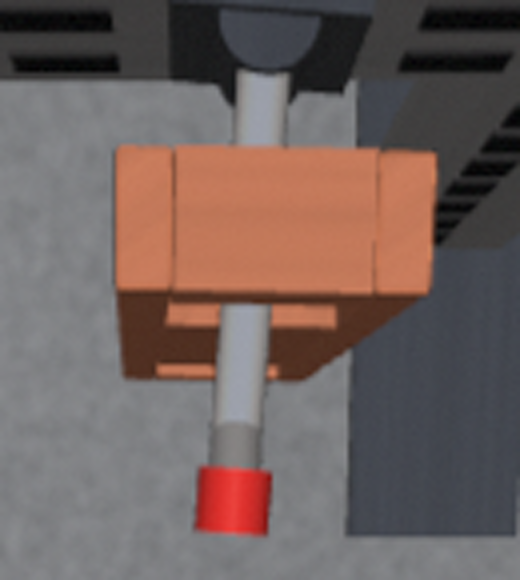

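The enlargement gives arm-axis points at about (335.1,27.5) and (330.4,97.5), and the cap centre at (328.1,125). The copper link sits a little askew.

```bash
python3 - <<'E'
from h import *
c=cam("wrist")
a=onz(c,(335.1,27.5),.2);b=onz(c,(330.4,97.5),.2);k=onz(c,(328.1,125),.2085)
f=lambda u,v:onz(c,(270+u/4,v/4),.215)
print(a,b,k); d=a-b; print("hook yaw",np.arctan2(d[1],d[0]), np.arctan2(*(a-k)[[1,0]]))
C=[f(118,292),f(430,295),f(436,153),f(115,146)]
print(np.round(C,4),"copper c",np.mean(C,0)); e=C[0]-C[1];print("copper w",np.linalg.norm(e),"yaw",np.arctan2(-e[0],e[1]),"th",np.linalg.norm(C[1]-C[2]))
# link top in tool frame: depth from width 56 of back edge (row ~324)
T=c["mount"]
for (u0,u1,v,w) in((246,385,324,.056),(246,385,347,.056)):
    z=c["fx"]*w/(u1-u0)
    for u in(u0,u1,(u0+u1)/2): print(v,u,(T@[(u-c["cx"])/c["fx"]*z,(v-c["cy"])/c["fy"]*z,z,1])[:3].round(4))
# on plane tool z = -.0195? 
def onlz(u,v,zt):
    d=T[:3,:3]@[(u-c["cx"])/c["fx"],(v-c["cy"])/c["fy"],1];return T[:3,3]+d*(zt-T[2,3])/d[2]
for zt in(-.020,-.023,-.026):print(zt,[onlz(u,v,zt).round(4).tolist() for u,v in((246,323.5),(385,323.5),(246,347.5),(385,347.5))])
E
```

```text
[ 0.65606349 -0.31352161  0.2       ] [ 0.62634007 -0.31472806  0.2       ] [ 0.61380195 -0.31475392  0.2085    ]
hook yaw 0.04056679814358517 0.02915077700555548
[[ 0.6338 -0.3     0.215 ]
 [ 0.6369 -0.3333  0.215 ]
 [ 0.6506 -0.332   0.215 ]
 [ 0.6479 -0.2984  0.215 ]] copper c [ 0.64227154 -0.31592191  0.215     ]
copper w 0.03349638782907596 yaw 0.09168416074119952 th 0.0137981317199566
324 246 [-0.0033 -0.0275 -0.0057]
324 385 [-0.0033  0.0285 -0.0057]
324 315.5 [-0.0033  0.0005 -0.0057]
347 246 [-0.0122 -0.0275 -0.0083]
347 385 [-0.0122  0.0285 -0.0083]
347 315.5 [-0.0122  0.0005 -0.0083]
-0.02 [[0.0045, -0.0247, -0.02], [0.0045, 0.0257, -0.02], [-0.0054, -0.0252, -0.02], [-0.0053, 0.0262, -0.02]]
-0.023 [[0.006, -0.0241, -0.023], [0.006, 0.0251, -0.023], [-0.0036, -0.0246, -0.023], [-0.0035, 0.0256, -0.023]]
-0.026 [[0.0076, -0.0236, -0.026], [0.0076, 0.0245, -0.026], [-0.0017, -0.024, -0.026], [-0.0017, 0.025, -0.026]]
```

```bash
python3 - <<'E'
from h import *
g=cv2.cvtColor(cv2.imread("pics/w7.png"),cv2.COLOR_BGR2GRAY).astype(int)
for r in(236,240,245,255,265,275,285,292):
    row=g[r]; dark=[i for i in range(225,405) if 55<=row[i]<=92]; print(r,dark[0],dark[-1],len(dark))
for r in(300,312,320,326,336,346): print(r,g[r,228:260:1].tolist())
for u in(314,): print("col",u,[(v,g[v,u]) for v in range(236,352,1) if abs(g[v,u]-g[v-1,u])>12])
for v in(247,297): print("row",v,[(u,g[v,u]) for u in range(295,335) if abs(g[v,u]-g[v,u-1])>12])
E
```

```text
Traceback (most recent call last):
IndexError: list index out of range
```

```bash
python3 - <<'E'
from h import *
g=cv2.cvtColor(cv2.imread("pics/w7.png"),cv2.COLOR_BGR2GRAY).astype(int)
J=lambda a,o,t=14:[(o+i,int(a[i])) for i in range(1,len(a)) if abs(a[i]-a[i-1])>t]
for r in(240,248,260,275,285,292,305,315,322,328,336,345): print(r,J(g[r,225:295],225),J(g[r,335:405],335))
print("col",J(g[230:355,315],230),J(g[230:355,290],230))
for v in(247,297): print("row",v,J(g[v,295:335],295))
E
```

```text
240 [(272, 93), (273, 77)] [(358, 122)]
248 [(269, 88)] [(361, 117)]
260 [(264, 93), (265, 77)] [(366, 123)]
275 [(258, 94)] [(372, 125)]
285 [(254, 96), (255, 81)] [(376, 122)]
292 [(251, 107), (252, 84)] [(378, 99), (379, 126)]
305 [(238, 24), (248, 74)] [(382, 36), (383, 12), (392, 47), (393, 63)]
315 [(233, 45), (234, 19), (247, 48), (248, 74)] [(382, 55), (383, 22), (397, 60)]
322 [(230, 47), (231, 19), (245, 79)] [(385, 48), (386, 21), (400, 60)]
328 [(228, 27), (244, 77), (245, 198), (246, 214)] [(385, 111), (386, 30), (402, 46), (403, 64)]
336 [(245, 195), (246, 214)] [(385, 96), (386, 13)]
345 [(226, 28), (245, 101), (246, 193)] [(384, 136), (385, 50), (386, 16), (404, 48)]
col [(238, 106), (239, 81), (243, 177), (244, 212), (254, 175), (255, 110), (256, 78), (286, 152), (287, 201), (306, 190), (307, 148), (308, 131), (309, 102), (310, 78), (323, 151), (324, 200), (348, 157), (349, 130)] [(239, 87), (323, 155), (324, 190), (325, 206), (347, 159), (348, 129)]
row 247 [(306, 196), (307, 212), (323, 173), (324, 103), (325, 78)]
row 297 [(302, 104), (303, 195), (327, 123), (328, 86)]
```

```bash
python3 - <<'E'
from h import *
print(delta((.59,-.3155,.2095),down(.035)),manip.read_state()["t"])
E
python3 drive.py '[0,0,0.065,0,0,0,0.3,0,0,0,1.5,0,1.3,0.3,0,0,0,1.5,0,1.3,0.3,0,0,0,1.2,0,1.3,0.3,0,0,0,0,0,0,0.3,0,0,0,0,0,0,0.3]'; python3 cap.py w8; python3 -c "
from h import *
print(delta((.59,-.3155,.2095),down(.035)))"
```

```text
(array([-0.0007,  0.001 ,  0.0658]), array([0.05  , 0.0048, 0.0398])) 7.15
t: 7.75
eef_pos: [0.5821, -0.3145, 0.209]
tool_rot: [1.0, 0.018, -0.002, -0.0]
wrist_force: [-0.6, -0.1, -5.9]
width: 0.601
gripper_force: 117.6
([318.4, 237.6], [308, 229, 21, 18, 345]) [ 0.613  -0.315   0.2075]
([5.6, 256.9], [0, 249, 13, 17, 204]) [ 0.6004 -0.1896  0.2075]
([462.8, 445.3], [460, 435, 8, 28, 105]) [ 0.5146 -0.3864  0.2075]
link top bbox 245 300 185 57
row328 245 384 [6120, 6120, 6120]
[ 0.5823 -0.3148  0.2101] [ 9.998e-01  1.790e-02 -7.000e-04  0.000e+00] [-0.61 -0.17 -5.71]
(array([-0.    ,  0.0015,  0.0008]), array([0.0077, 0.001 , 0.0006]))
```

```bash
cat > lat.py <<'E'
from h import *
import sys
c=cam("wrist",sys.argv[1]);T=c["mount"];s=manip.read_state();R0=R.from_quat(s["tool_rot"]).as_matrix()
def tool(u,v,zw): return R0.T@(onz(c,(u,v),zw)-s["eef_pos"])
b=[x for x in blobs(c,(0,180,100),(4,255,255),60,(220,0,420,420))[0]]
for x in b: print("cap px",x,"tool",(tool(*x[0],.2085)*1e3).round(1), "front edge row",(tool(x[0][0],x[1][1]+x[1][3],.2075)*1e3).round(1))
g=cv2.GaussianBlur(cv2.cvtColor(c["bgr"],cv2.COLOR_BGR2GRAY),(3,3),0).astype(int)
x=b[0][0][0];y=b[0][1][1]
for r in range(max(y-110,5),y-4,8):
    a=g[r,int(x)-14:int(x)+24]; d=np.diff(a); i=d.argmax();j=i+d[i:].argmin(); u=int(x)-14+(i+j)/2+.5
    print(r,j-i,u,(tool(u,r,.2)*1e3).round(1))
print("link mid y at top", ((T@[(315.1-c["cx"])/c["fx"]*.146,0,.146,1])[1]*1e3).round(2), s["eef_pos"].round(4))
E
python3 lat.py w9
```

```text
cap px ([317.6, 237.0], [308, 228, 20, 19, 344]) tool [31.   1.   2.4] front edge row [26.5  1.   3.4]
118 12 318.5 [76.1  1.3 10.9]
126 12 317.5 [73.2  0.9 10.9]
134 13 318.0 [70.2  1.1 10.9]
142 12 317.5 [67.2  0.9 10.9]
150 2 311.5 [64.1 -1.4 10.9]
158 3 318.0 [61.1  1.2 10.9]
166 10 327.5 [57.9  4.9 10.9]
174 14 313.5 [54.8 -0.6 10.9]
182 3 327.0 [51.6  4.8 10.9]
190 12 317.5 [48.4  1.  10.9]
198 12 317.5 [45.1  1.  10.9]
206 12 317.5 [41.8  1.  10.9]
214 5 328.0 [38.5  5.3 10.9]
222 3 327.0 [35.1  5.  10.9]
link mid y at top 0.24 [ 0.5824 -0.315   0.2109]
```

```bash
python3 drive.py '[0,0,0,0.5,0.08,0.15,0.3,0,0,0,0.6,0,0,0.3,0,0,0,0.5,0,0,0.3,0,0,0,0,0,0,0.3,0,0,0,0,0,0,0.3]'; python3 lat.py w10
```

```text
t: 8.35
eef_pos: [0.5983, -0.315, 0.2091]
tool_rot: [1.0, 0.018, -0.0, -0.0]
wrist_force: [-0.9, -0.5, -6.0]
width: 0.602
gripper_force: 117.6
cap px ([315.5, 276.5], [306, 268, 20, 18, 332]) tool [14.9  0.4  0.6] front edge row [10.3  0.4  1.6]
158 4 326.5 [61.4  4.7  9.1]
166 14 316.5 [58.3  0.8  9.1]
174 15 316.0 [55.1  0.6  9.1]
182 12 315.5 [52.   0.4  9.1]
190 7 305.0 [48.8 -3.8  9.1]
198 17 323.0 [45.5  3.4  9.1]
206 1 330.0 [42.2  6.3  9.1]
214 1 305.0 [38.9 -3.9  9.1]
222 2 311.5 [35.6 -1.2  9.1]
230 12 315.5 [32.2  0.4  9.1]
238 12 315.5 [28.7  0.4  9.1]
246 3 307.0 [25.2 -3.1  9.1]
254 3 307.0 [21.7 -3.1  9.1]
262 12 315.5 [18.2  0.4  9.1]
link mid y at top 0.24 [ 0.5982 -0.315   0.2091]
```

View pics/w10.png

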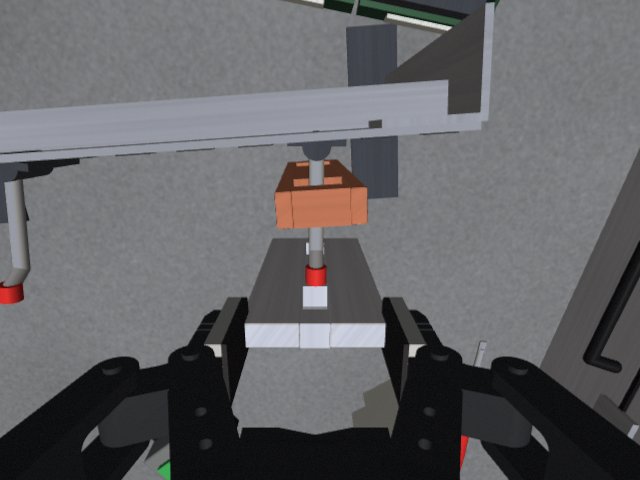

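The cap (315.5,276) now lines up with the link's slot and midline (315), about 6 mm ahead of the link. I'll advance slowly along the hook and watch the force.

Careful with the scale: shifts go in cm. That gives: 0.003 m is 0.3.

```bash
for i in 1; do :; done; python3 drive.py '[0,0,0,0.3,0,0,0.3,0,0,0,0.3,0,0,0.3,0,0,0,0,0,0,0.3]'; python3 drive.py '[0,0,0,0.15,0,0,0.3,0,0,0,0.15,0,0,0.3,0,0,0,0,0,0,0.3]'; python3 lat.py w11 | head -2
```

```text
t: 8.7
eef_pos: [0.6048, -0.3149, 0.2092]
tool_rot: [1.0, 0.018, 0.0, 0.0]
wrist_force: [-0.0, -0.8, -6.3]
width: 0.601
gripper_force: 117.6
t: 9.0
eef_pos: [0.6075, -0.3148, 0.2092]
tool_rot: [1.0, 0.018, 0.0, 0.0]
wrist_force: [0.3, -0.3, -4.8]
width: 0.607
gripper_force: 117.6
cap px ([315.3, 297.7], [306, 289, 20, 18, 309]) tool [5.5 0.4 0.7] front edge row [0.9 0.4 1.7]
179 2 328.5 [53.2  5.6  9.2]
```

Scaled: 0.0015 m is 0.15.

```bash
python3 drive.py '[0,0,0,0.15,0,0,0.3,0,0,0,0.15,0,0,0.3,0,0,0,0,0,0,0.3]'; python3 drive.py '[0,0,0,0.15,0,0,0.3,0,0,0,0.15,0,0,0.3,0,0,0,0,0,0,0.3]'; python3 drive.py '[0,0,0,0.15,0,0,0.3,0,0,0,0.15,0,0,0.3,0,0,0,0,0,0,0.3]';python3 lat.py w12 | head -2
```

```text
t: 9.35
eef_pos: [0.6106, -0.3146, 0.2092]
tool_rot: [1.0, 0.018, 0.0, 0.0]
wrist_force: [-0.4, -1.0, -6.2]
width: 0.6
gripper_force: 117.6
t: 9.65
eef_pos: [0.6135, -0.3146, 0.2092]
tool_rot: [1.0, 0.018, 0.0, 0.0]
wrist_force: [0.5, 0.3, -6.2]
width: 0.607
gripper_force: 117.6
t: 9.95
eef_pos: [0.6166, -0.3144, 0.2092]
tool_rot: [1.0, 0.018, 0.0, 0.0]
wrist_force: [0.8, 0.1, -6.4]
width: 0.601
gripper_force: 117.6Traceback (most recent call last):
  File "lat.py", line 8, in <module>
    x=b[0][0][0];y=b[0][1][1]
      ~^^^
IndexError: list index out of range
```

```bash
python3 -c "
import cv2
im=cv2.imread('pics/w12.png')[180:360,220:410];cv2.imwrite('pics/c12.png',cv2.resize(im,None,fx=3,fy=3,interpolation=cv2.INTER_CUBIC))"
```

```text
(no output)
```

View pics/c12.png

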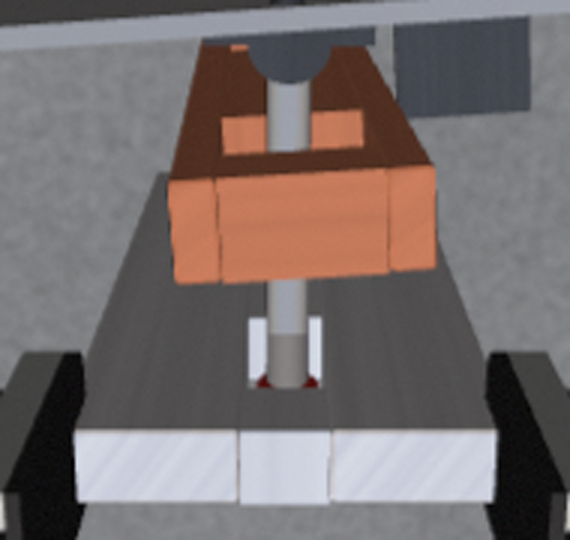

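The crop shows the cap inside the slot, with red just visible on both sides of the arm, and the copper link still clear behind. I'll continue to just past the bend.

Scaled: 0.0015 m is 0.15.

```bash
python3 drive.py '[0,0,0,0.15,0,0,0.3,0,0,0,0.15,0,0,0.3,0,0,0,0,0,0,0.3]'; python3 drive.py '[0,0,0,0.15,0,0,0.3,0,0,0,0.15,0,0,0.3,0,0,0,0,0,0,0.3]'; python3 drive.py '[0,0,0,0.15,0,0,0.3,0,0,0,0.15,0,0,0.3,0,0,0,0.1,0,0,0.3,0,0,0,0,0,0,0.3]';python3 - <<'E'
from h import *
c=cam("wrist","w13");s=manip.read_state();R0=R.from_quat(s["tool_rot"]).as_matrix()
b,m=blobs(c,(3,110,150),(14,255,255),100,(230,150,420,330));print(b)
for x in b:
    X,Y,w,h,_=x[1];print([(R0.T@(onz(c,(u,v),.215)-s["eef_pos"])*1e3).round(1).tolist() for u,v in((X,Y+h),(X+w,Y+h),(X+w/2,Y))])
E
```

```text
t: 10.3
eef_pos: [0.6196, -0.3143, 0.2092]
tool_rot: [1.0, 0.018, 0.0, 0.0]
wrist_force: [-0.3, 0.3, -6.2]
width: 0.603
gripper_force: 117.6
t: 10.6
eef_pos: [0.6225, -0.3143, 0.2091]
tool_rot: [1.0, 0.018, 0.0, 0.0]
wrist_force: [0.8, 0.0, -5.2]
width: 0.602
gripper_force: 117.6
t: 11.0
eef_pos: [0.6265, -0.3141, 0.2092]
tool_rot: [1.0, 0.018, 0.0, 0.0]
wrist_force: [-0.4, -0.3, -6.4]
width: 0.601
gripper_force: 117.6
[([301.3, 246.5], [294, 239, 15, 16, 204]), ([331.5, 245.0], [323, 238, 18, 15, 246]), ([320.6, 278.9], [277, 260, 88, 38, 2859])]
[[26.1, -7.8, -5.9], [26.1, -2.0, -5.9], [32.5, -4.9, -5.9]]
[[26.9, 3.3, -5.9], [26.9, 10.2, -5.9], [32.9, 6.6, -5.9]]
[[8.3, -14.7, -5.9], [8.3, 20.0, -5.9], [24.1, 2.5, -5.9]]
```

Scaled: 0.003 m is 0.3, 0.002 m is 0.2.

```bash
python3 drive.py '[0,0,0,0,0,0.3,0.3,0,0,0,0,0,0.3,0.3,0,0,0,0,0,0.2,0.3,0,0,0,0,0,0.1,0.3,0,0,0,0,0,0,0.3]'; python3 drive.py '[0,0,0,0,0,0.1,0.3,0,0,0,0,0,0.1,0.3,0,0,0,0,0,0,0.3]'; python3 drive.py '[0,0,0,0,0,0.07,0.3,0,0,0,0,0,0.07,0.3,0,0,0,0,0,0,0.3]'
```

```text
t: 11.55
eef_pos: [0.6262, -0.3141, 0.1999]
tool_rot: [1.0, 0.018, -0.0, -0.0]
wrist_force: [-0.2, -0.3, -6.0]
width: 0.602
gripper_force: 117.6
t: 11.85
eef_pos: [0.6263, -0.3141, 0.1981]
tool_rot: [1.0, 0.018, -0.0, -0.0]
wrist_force: [0.5, 0.5, -5.6]
width: 0.602
gripper_force: 117.6
t: 12.15
eef_pos: [0.6266, -0.3142, 0.1972]
tool_rot: [1.0, 0.018, 0.0, 0.0]
wrist_force: [1.5, -0.3, -4.5]
width: 0.598
gripper_force: 117.7
```

Scaled: 0.0005 m is 0.05.

```bash
python3 drive.py '[0,0,0,0,0,0.05,0.3,0,0,0,0,0,0,0.3]'; python3 drive.py '[0,0,0,0,0,0.05,0.3,0,0,0,0,0,0,0.3]';  python3 drive.py '[0,0,0,0,0,0.03,0.3,0,0,0,0,0,0,0.3]'
```

```text
t: 12.35
eef_pos: [0.6267, -0.3142, 0.1968]
tool_rot: [1.0, 0.018, 0.001, 0.0]
wrist_force: [1.5, -0.1, -2.9]
width: 0.601
gripper_force: 117.8
t: 12.55
eef_pos: [0.6268, -0.3142, 0.1964]
tool_rot: [1.0, 0.018, 0.001, 0.0]
wrist_force: [1.5, 0.5, -3.7]
width: 0.6
gripper_force: 117.9
t: 12.75
eef_pos: [0.6267, -0.3143, 0.1962]
tool_rot: [1.0, 0.018, 0.001, 0.0]
wrist_force: [1.3, 0.1, -2.0]
width: 0.602
gripper_force: 118.0
```

```bash
python3 drive.py '[0,0,0,0,0,0.04,0.3,0,0,0,0,0,0,0.3,0,0,0,0,0,0,0.3]' 20; python3 drive.py '[0,0,0,0,0,0,0.64,0,0,0,0,0,0,0.66,0,0,0,0,0,0,0.68,0,0,0,0,0,0,0.72,0,0,0,0,0,0,0.76,0,0,0,0,0,0,0.8,0,0,0,0,0,0,0.8,0,0,0,0,0,0,0.8]'; python3 -c "
from h import *
cam('wrist','w14')
im=cv2.imread('pics/w14.png')[180:400,200:440];cv2.imwrite('pics/c14.png',cv2.resize(im,None,fx=2.5,fy=2.5))
cam('scene','s14')"
```

```text
t: 13.05
eef_pos: [0.6268, -0.3143, 0.1958]
tool_rot: [1.0, 0.018, 0.001, 0.0]
wrist_force: [1.4, -1.2, -0.0]
width: 0.602
gripper_force: 118.2
t: 13.85
eef_pos: [0.6263, -0.3141, 0.1951]
tool_rot: [1.0, 0.018, -0.0, 0.0]
wrist_force: [0.2, 0.5, -0.4]
width: 0.799
gripper_force: 0.0
```

View pics/c14.png

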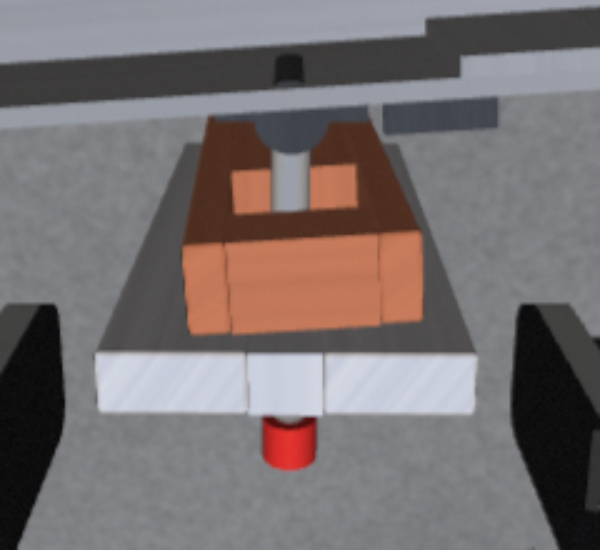

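The tinned link hangs level on the arm, in front of the copper link and behind the red cap, and the pads are clear of it. I'll open fully and retreat upward.

Scaled: -0.03 m is -3, -0.02 m is -2.

```bash
python3 drive.py '[0,0,0,0,0,0,1,0,0,0,0,0,0,1,0,0,0,0,0,-1,1,0,0,0,0,0,-2,1,0,0,0,0,0,-3,1,0,0,0,0,0,-3,1,0,0,0,0,0,-3,1,0,0,0,0,0,0,1]'; python3 drive.py '[0,0,0,-2,0,0,1,0,0,0,-2,0,0,1,0,0,0,0,0,0,1,0,0,0,0,0,0,1,0,0,0,0,0,0,1,0,0,0,0,0,0,1,0,0,0,0,0,0,1,0,0,0,0,0,0,1]'; python3 - <<'E'
from h import *
c=cam("wrist","w15")
b,m=blobs(c,(100,0,140),(140,60,255),300,(200,150,430,400));print(b)
for x in b:
    X,Y,w,h,_=x[1];print([onz(c,(u,v),.215).round(4).tolist() for u,v in((X,Y),(X+w,Y),(X+w,Y+h),(X,Y+h))])
b,m=blobs(c,(3,110,150),(14,255,255),300,(200,50,430,400));print(b,[onz(c,x[0],.215).round(4) for x in b])
print(blobs(c,(0,180,100),(4,255,255),60,(200,0,440,400))[0])
E
```

```text
t: 14.75
eef_pos: [0.6278, -0.3153, 0.3223]
tool_rot: [1.0, 0.018, 0.005, 0.003]
wrist_force: [0.1, -0.1, 0.2]
width: 0.997
gripper_force: 0.0
t: 15.55
eef_pos: [0.5866, -0.3154, 0.3147]
tool_rot: [1.0, 0.018, -0.0, -0.0]
wrist_force: [-0.4, 0.4, 0.2]
width: 0.999
gripper_force: 0.0
[([314.4, 181.5], [270, 174, 90, 17, 1420])]
[[0.6304, -0.2861, 0.215], [0.6324, -0.3422, 0.215], [0.6218, -0.3429, 0.215], [0.6198, -0.2861, 0.215]]
[([318.6, 155.3], [291, 143, 55, 25, 1225])] [array([ 0.6429, -0.3159,  0.215 ])]
[([315.5, 200.2], [310, 195, 12, 11, 122]), ([425.9, 380.9], [413, 357, 25, 43, 693])]
```

```bash
python3 - <<'E'
from h import *
c=cam("wrist");T=np.eye(4);T[:3,:3]=down(.0358).as_matrix();T[:3,3]=(.6263,-.3141,.1951);c["c2w"]=T@c["mount"]
q=lambda u,v,z:onz(c,(200+u/2.5,180+v/2.5),z)
a,b=q(0,127,.208),q(600,86,.208);t=(a-b)/np.linalg.norm(a-b);n=np.array([t[1],-t[0],0])
print("rail yaw",np.arctan2(n[1],n[0]))
d=lambda p:round(float((a-p)@n)*1e3,1)
print("tinned back/front",d(q(286,352,.215)),d(q(286,414,.215)),"cap front",d(q(290,468,.2055)),"copper front",d(q(305,328,.215)))
E
```

```text
rail yaw 0.10602565101094619
tinned back/front 34.6 44.7 cap front 60.2 copper front 31.0
```

```bash
python3 -c "
from rig import manip
print(manip.finish_job())"
```

```text
the job is handed in; nothing more can be done
None
```

The tinned link now hangs by its upper slot on the copper link's hook, about 16 mm in front of the copper link, about 40 mm from the rail face and behind the red cap. It is released with the gripper clear; I handed the job in at about 15.6 s, and no verdict was returned.

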